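Seat the core probe in the growing tub

ROBOT

A 6-joint arm with a two-finger parallel gripper is mounted at the origin on the work surface. World frame = base frame: x ahead of the robot, y to its left, z up, the work surface at z = 0. Lengths are in m, angles in rad, forces in N, time in s.
With the tool pointing down it reaches from about 0.4 to 0.925 m from the base axis. Payload 12.5 kg.
Tool frame: the origin (TCP) lies between the finger pads; the fingertips stand 25 mm ahead of it and the grasp point (between the pads) lies 6 mm ahead of it (robot.finger_overhang is the distance from the TCP to the fingertips, in m); x points along the fingers, y is the direction in which the jaws open and shut, and the axes are right-handed (so a half turn about x gives the same grasp; the last joint's range is limited). The gripper opens to 95 mm and grips with 3 to 60 N. Pads are 20 mm wide; open, the fingers measure 119 mm over their backs; the gripper's body (75 mm by 180 mm) begins 59 mm behind the grasp point.
Start: joints at [-1.326, 0.491, 1.559, -0, 1.092, -0.106], TCP at [0.215, -0.587, 0.24] pointing down, gripper open.
Joint ranges: [-3.1, 3.1], [-0.84, 2.19], [0.05, 2.79], [-1.13, 4.28], [0.06, 2.93], [-2.69, 2.69]. Speed limits (rad/s): [2.22, 2.22, 2.79, 3.14, 3.14, 3.14].

INTERFACE

Orientations are given as a unit quaternion [w, x, y, z].
In Python, from bench import robot gives the robot as it stands. Calls block until the motion is done:
- robot.reach(position, orientation): joint-space move of the TCP to a pose.
- robot.movel(position, vel=0.15, rot=None, f_stop=None): straight line of the TCP; rot=None keeps the orientation; vel is the mean speed in m/s. With f_stop (N) it stops when the force on the tool has changed by that much, and returns True; else False.
- robot.goto_joints(angles): joint-space move.
- robot.gripper_to(opening, f_grip=None): finger opening in m; f_grip is the grip in N (None keeps the last); returns when the fingers have stopped.
- robot.pause(seconds).
- robot.inverse_kinematics(position, orientation): joint angles nearest the present ones, or None.
- robot.get_image(name): name is "scene" or "top" or "wrist"; returns the picture (400x640x3 uint8, blue, green, red); there is no depth.
- robot.camera_params(name): a dict with "camera_matrix" (3x3 intrinsics, pixels), "rvec" (rotation vector, rad) and "tvec" (3), from world to camera coordinates, as OpenCV has them. Camera axes: x right, y down, z forward; pixel columns grow to the right and rows downward; lengths in m; the calibration is good to about 2 mm. A picture is of the moment at which its call begins: read the wrist's pose just before it. camera_params takes no time and is no camera call; for the wrist camera it gives the pose at the moment of the call.
A pose or a line that the arm cannot do raises robot.IKError and nothing moves.
- robot.job_done(): hands the job in, once; it reports no verdict.
Readings, each from a call of its own:
- robot.current_clock(): time.
- robot.current_qpos(): joint angles.
- robot.current_qd(): joint speeds.
- robot.current_joint_efforts(): joint torques, N m.
- robot.current_tool_pos(): TCP position.
- robot.current_tool_rot(): TCP orientation.
- robot.current_contact_force(): force on the tool from outside, world axes, zero at the start.
- robot.current_moment(): the same for the moment, N m.
- robot.current_opening(): finger opening in m.
Only numpy, scipy, OpenCV 4.12 (cv2) and the standard library are available. Lean on these libraries where they do the work, as an engineer would, in place of code of your own. Each camera call takes 0.05 s, during which the arm holds its last target. There are 200 camera calls.

TASK

Take the long temperature probe out of its grey holder by its shaft and slide it partway into the steel well in the side of the growing tub. Let go, take it again further back and push it gently fully home, so that its collar sits against the mouth of the well; then let go of it. Leave the other things on the table where they are.

Things in the scene. Friction and masses are not known exactly. Their poses are not given: they have to be found in the camera images.
- probe: Loose probe, about 0.16 kg: straight steel shaft, 12 mm diameter, 170 mm long, tip tapered to 9 mm over 4 mm, then a head 26 mm in diameter, 50 mm long (6 mm steel collar, black grip, thin 8 mm stub). Origin on the axis at the collar's front face, where the shaft begins; +x along the axis to the tip. Balances about 45 mm ahead of the origin. Starts level in the holder, 45 mm up, tip roughly to +y.
- probe_tip (a point): Centre of the tip of the probe's shaft, 170 mm from the probe's origin; same axes as the probe.
- probe_head (a point): Middle of the probe's head, on its axis, 28 mm behind the probe's origin; the place to grip the head.
- holder: Fixed grey holder, base 210 x 56 x 8 mm; origin under the middle of the free shaft, axes as the probe's. A notched post (14 mm long, top at 53 mm) carries the shaft 80 mm ahead; a pocket with cheeks up to 61 mm, 72 to 116 mm behind, encloses the head: no finger fits beside it. Between them the shaft is free, with 37 mm of room below its axis. The probe lifts straight up.
- dish: Bystander: glass dish, 60 mm across, 15 mm high; origin under its centre.
- weight: Bystander: small brass weight, 32 mm across, 40 mm high; origin under its centre.
- tape: Bystander: roll of tape lying flat, 90 mm across, 24 mm high; origin under its centre.
- spatula: Bystander: spatula lying on the table.
- cup: Bystander: white plastic cup, 72 mm across, 75 mm high; origin under its centre.
- tub: Fixed white plastic growing tub, 240 x 240 mm, 130 mm high with its orange lid (256 mm wide). Its wall that faces roughly -y carries the probe well in a rubber frame. Origin on the table under the tub's middle; +x level, square to that wall, into the tub (roughly world +y).
- well_pivot (a point): Where the well, a 44 x 44 mm steel block sticking 50 mm out, passes through the tub's wall: on the bore's axis, 80 mm up, 120 mm before the tub's origin, axes as the tub's. Here the well swivels in the rubber about the vertical: at the start it points up to 0.26 rad left or right of +x, which is not measured (look, or feel for the hole), and stays where it is pushed (about 0.15 N m).
- well_ahead (a point): Point fixed in the tub, 100 mm from well_pivot along +x: on the bore's axis if the well stood square. Bore: mouth central in the block's front face, 50 mm from the pivot; level axis through the pivot; diameter 14.4 mm, 200 mm deep, sharp rim. In it, 45 to 105 mm deep, a brass slug the tip pushes ahead: drags about 5 N, no spring. Home: collar on the block's face. Over 40 N does harm.
Not all that is in view belongs to the job. Of the things like the probe, leave any that is pink; of the rest the smaller one is meant.

How it is judged:
By the outcome, as a careful person would: the job done as asked, in the order asked, and still so for the second after the job is handed in, with the robot touching nothing.
It also fails if it takes over 72 s, if anything falls off the work surface, if the arm or the gripper's body presses on something with over 40 N, if the wrist force passes 120 N, or if a joint passes its speed limit or range.

## Working session

There is one attempt and no reset: what is moved stays moved. The work goes in short steps, each a Python script; the robot and the scene stay as the last script left them, time stands still between calls to the robot, and variables do not carry over. Pictures are saved under pics/ and viewed, about 8 in all and at most 12, crops included, and the job is handed in when it is done.

```bash
ls; mkdir -p pics; python3 - <<'E'
from bench import robot
import cv2,numpy as np
for n in ("top","scene"):
    cv2.imwrite(f"pics/{n}0.png",robot.get_image(n))
    p=robot.camera_params(n);print(n,p)
    np.savez(f"{n}.npz",**p)
print(robot.current_tool_rot(),robot.current_clock())
E
```

```text
pics
top {'camera_matrix': array([[517.06466385,   0.        , 311.06164355],
       [  0.        , 517.06466385, 204.64190196],
       [  0.        ,   0.        ,   1.        ]]), 'rvec': array([ 2.16808388, -2.20442329,  0.0554562 ]), 'tvec': array([-0.11190064,  0.47215339,  1.22898513])}
scene {'camera_matrix': array([[430.37880515,   0.        , 317.68591558],
       [  0.        , 430.37880515, 195.57013388],
       [  0.        ,   0.        ,   1.        ]]), 'rvec': array([ 1.1026543 ,  2.21196467, -1.19383937]), 'tvec': array([ 0.37987494, -0.11605179,  1.37448828])}
[-0.12304661 -0.69623335 -0.12375886  0.69627753] 0.1
```

View pics/top0.png

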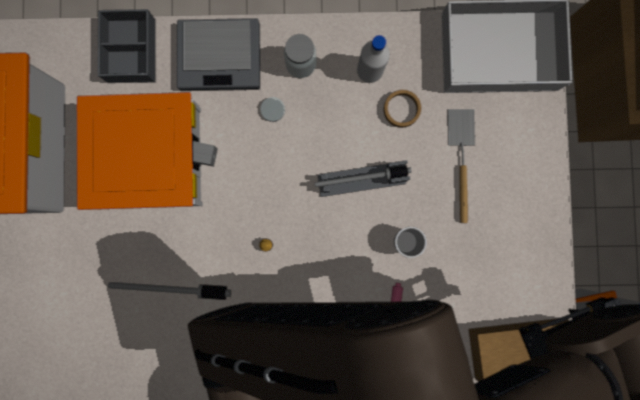

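View pics/scene0.png

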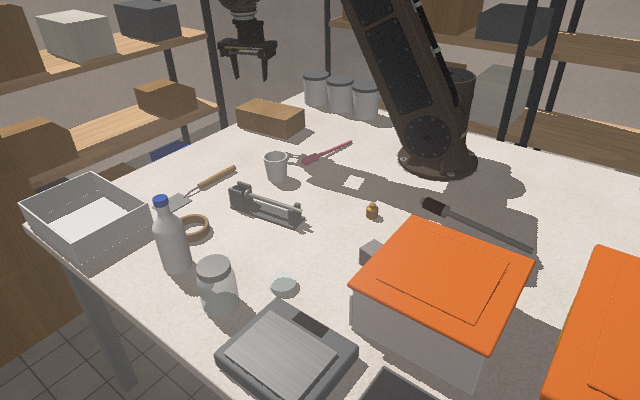

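The top view shows the holder with the probe (black head about (398,172), tip about (303,184)) and the tub (lid centre (135,150)) with its grey well block at (204,154), which looks tilted. A larger loose probe lies at (170,290) and a pink one near (397,292). Next I'll enlarge the parts that matter.

```bash
cat > h.py <<'E'
import numpy as np,cv2
from scipy.spatial.transform import Rotation as R
def ray(p,uv):
    Rm=cv2.Rodrigues(p["rvec"])[0]; c=-Rm.T@np.ravel(p["tvec"])
    q=cv2.undistortPoints(np.array([[uv]],float),p["camera_matrix"],None)[0,0]
    return c,Rm.T@np.r_[q,1]
def onz(p,uv,z):
    c,d=ray(p,uv); return c+d*(z-c[2])/d[2]
def proj(p,X):
    return cv2.projectPoints(np.array(X,float).reshape(-1,3),p["rvec"],p["tvec"],p["camera_matrix"],None)[0][:,0]
def down(yaw):  # tool x down, tool y (jaw) along yaw in the plane
    y=np.array([np.cos(yaw),np.sin(yaw),0]);x=np.array([0,0,-1.]);z=np.cross(x,y)
    q=R.from_matrix(np.c_[x,y,z]).as_quat(); return q[[3,0,1,2]]
E
python3 - <<'E'
from h import *
im=cv2.imread("pics/top0.png")
a=cv2.resize(im[125:185,170:240],None,fx=8,fy=8,interpolation=cv2.INTER_CUBIC)
b=cv2.resize(im[150:205,295:420],None,fx=6.4,fy=6.4,interpolation=cv2.INTER_CUBIC)
b=b[:360]
c=np.zeros((a.shape[0]+0,800,3),np.uint8); 
a=cv2.resize(a,(280,240)); 
c=np.zeros((240+b.shape[0],800,3),np.uint8); c[:240,:280]=a; c[240:,:b.shape[1]]=b
cv2.imwrite("pics/crop1.png",c)
p=dict(np.load("top.npz"))
for n,uv,z in [("head",(408,171),.045),("tip",(303,184),.045),("lidTL",(77,97),.13),("lidTR",(190,94),.13),("lidBR",(192,207),.13),("lidBL",(79,208),.13),("well",(204,154),.102)]: print(n,onz(p,uv,z).round(4))
E
```

```text
head [ 0.5436 -0.3488  0.045 ]
tip [ 0.5172 -0.1019  0.045 ]
lidTL [0.7109 0.3938 0.13  ]
lidTR [0.7128 0.1429 0.13  ]
lidBR [0.4625 0.1391 0.13  ]
lidBL [0.4644 0.3867 0.13  ]
well [0.5831 0.1185 0.102 ]
```

View pics/crop1.png

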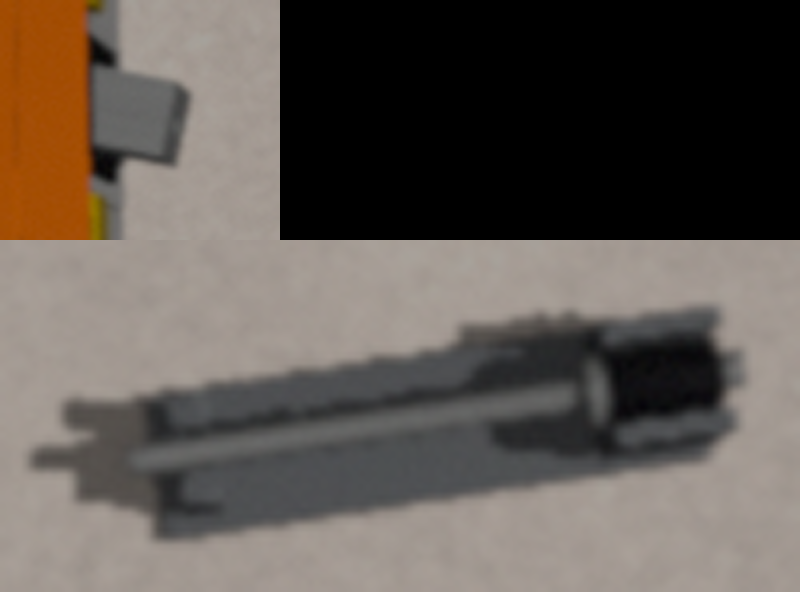

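The crop puts the collar front at about pixel (386.4,174.2) and the shaft tip at (315.3,184.4); what lies further left is shadow. The block's top front corners are about (214.5,145.5) and (212,165), so the well is swivelled roughly 0.15 rad. Next I check lengths, move over the probe and look with the wrist camera.

```bash
python3 - <<'E'
from bench import robot
from h import *
p=dict(np.load("top.npz"))
o=onz(p,(386.4,174.2),.045);t=onz(p,(315.3,184.4),.045)
d=t-o;L=np.linalg.norm(d);d/=L;print("o",o,"tip",t,"L",L,"dir",np.arctan2(d[1],d[0]))
g=o+.045*d;yaw=np.arctan2(d[1],d[0])-np.pi/2
for w in [(214.5,145.5),(212,165),(193,141.75),(193,162)]: print(onz(p,w,.102).round(4))
q0=robot.current_qpos()
for y in (yaw,yaw+np.pi):
    print(y,robot.inverse_kinematics([g[0],g[1],.25],down(y)),robot.inverse_kinematics([.58,.05,.09],down(y)))
y=min((yaw,yaw+np.pi),key=lambda y:abs(robot.inverse_kinematics([g[0],g[1],.25],down(y))[5]))
robot.reach([g[0],g[1],.25],down(y))
pw=robot.camera_params("wrist");cv2.imwrite("pics/w1.png",robot.get_image("wrist"));np.savez("w1.npz",**pw)
print(proj(pw,[o,g,t]),robot.current_clock(),robot.current_tool_pos())
E
```

```text
o [ 0.53692159 -0.29800763  0.045     ] tip [ 0.51577106 -0.13073918  0.045     ] L 0.16860035304774657 dir 1.6965754012421514
[0.602  0.0947 0.102 ]
[0.5579 0.1006 0.102 ]
[0.6114 0.1432 0.102 ]
[0.5654 0.1433 0.102 ]
0.1257790744472549 [-5.57189638e-01  4.28742094e-01  1.63810307e+00 -4.44089210e-16
  1.07474749e+00 -6.82968712e-01] [-2.74497160e-02  6.18815429e-01  1.80449676e+00 -4.44089210e-16
  7.18280460e-01 -1.53228790e-01]
3.2673717280370482 [-5.57189638e-01  4.28742094e-01  1.63810307e+00 -4.44089210e-16
  1.07474749e+00  2.45862394e+00] None
[[322.55654796 223.63474985]
 [322.43662282 185.12751844]
 [322.06488056  65.76334196]] 1.8333 [ 0.53090056 -0.25429765  0.24991166]
```

View pics/w1.png

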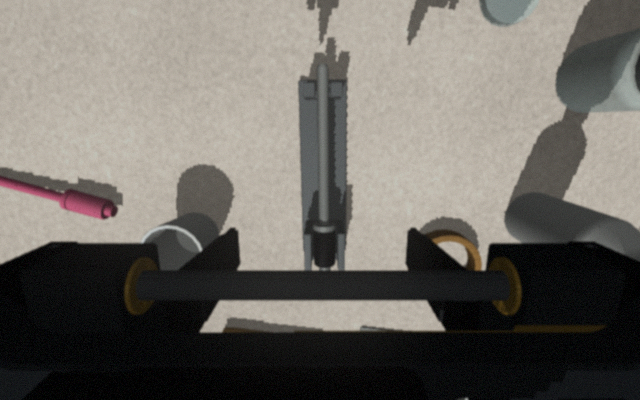

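The wrist view shows the shaft running from (325,224) to (323,66), within 2 px of the prediction, with clear room beside it. Next I grip at the balance point, lift, carry to 40 mm before the mouth and look.

```bash
python3 - <<'E'
from bench import robot
from h import *
t=robot.current_tool_pos()
robot.gripper_to(.05)
robot.movel([t[0],t[1],.051],vel=.12)
robot.gripper_to(0,f_grip=30)
print("open",robot.current_opening(),robot.current_contact_force(),robot.current_tool_pos())
robot.movel([t[0],t[1],.18],vel=.15)
print("open",robot.current_opening(),robot.current_contact_force())
a=.16;u=np.array([np.sin(a),np.cos(a),0]);m=np.array([.580,.0968,.08])
g=m-u*(.04+.125)
robot.reach([g[0],g[1],.18],down(-a))
pw=robot.camera_params("wrist");print("proj z.18 tip,mouth",proj(pw,[np.r_[(g+u*.125)[:2],.174],m+[0,0,.022],m]))
cv2.imwrite("pics/w2.png",robot.get_image("wrist"));np.savez("w2.npz",**pw)
cv2.imwrite("pics/top2.png",robot.get_image("top"))
cv2.imwrite("pics/scene2.png",robot.get_image("scene"))
print(robot.current_clock(),robot.current_tool_pos())
E
python3 -c "
import cv2,numpy as np
a=cv2.imread('pics/w2.png');b=cv2.imread('pics/top2.png')[100:220,150:420];c=cv2.imread('pics/scene2.png')[150:300,250:450]
b=cv2.resize(b,(450,200));c=cv2.resize(c,(266,200));o=np.zeros((600,720,3),np.uint8);o[:400,:640]=a;o[400:,:450]=b;o[400:,450:716]=c;cv2.imwrite('pics/m2.png',o)"
```

```text
open 0.010916753881310078 [-0.12853776  0.40144984 -0.17647985] [ 0.53093946 -0.254304    0.05101768]
open 0.011219750794486644 [ 0.07689187 -0.02193839 -2.42766813]
proj z.18 tip,mouth [[321.74581229 -17.88203597]
 [321.92156044 -43.3850262 ]
 [321.96429006 -26.93140218]]
7.2083 [ 0.5537394  -0.06747214  0.17975031]
```

View pics/m2.png

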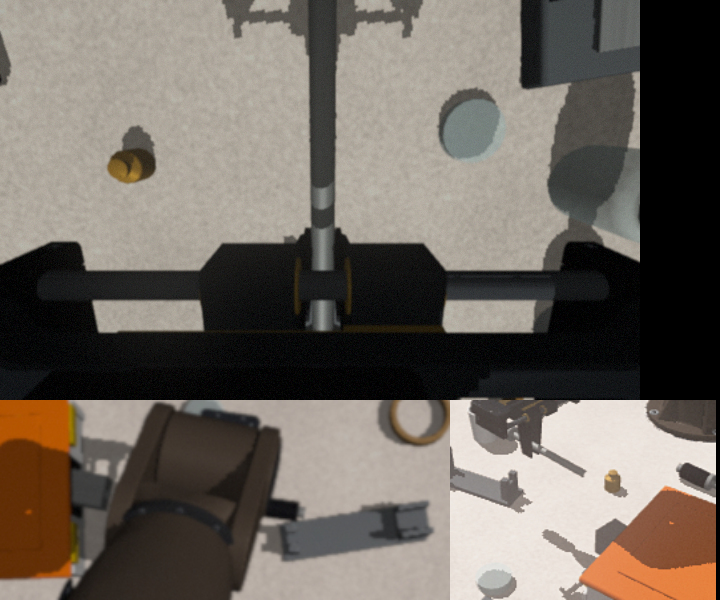

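The probe is held at its balance point (opening 11 mm, about 2.4 N load), and the bystanders and empty holder look undisturbed. The mouth lies out of the wrist frame, so I descend and feel in gently.

```bash
python3 - <<'E'
from bench import robot
from h import *
a=.16;u=np.array([np.sin(a),np.cos(a),0]);m=np.array([.580,.0968,.08])
P=lambda dep:(m+u*(dep-.125))+[0,0,.006]
robot.movel(P(-.04),vel=.12);robot.pause(.2)
s=robot.get_image("scene");cv2.imwrite("pics/scene3.png",s)
cv2.imwrite("pics/c3.png",cv2.resize(s[200:290,320:440],None,fx=6,fy=6,interpolation=cv2.INTER_CUBIC))
ps=robot.camera_params("scene");print(proj(ps,[P(-.04)+u*.125-[0,0,.006],m,m+u*.05]))
hit=robot.movel(P(.022),vel=.03,f_stop=5)
t=robot.current_tool_pos();print(hit,"depth",(t-m)@u+.125,"lat",(t-m)@[u[1],-u[0],0],"z",t[2],robot.current_contact_force(),robot.current_moment(),robot.current_opening(),robot.current_clock())
E
```

```text
[[351.10471846 240.46198615]
 [365.01487251 249.19130202]
 [383.50456117 260.79450442]]
False depth 0.02191038998787863 lat -3.842497913681135e-06 z 0.08600514107996365 [ 0.19853027 -0.86989883 -2.01359398] [-0.04783398 -0.07158278 -0.00195752] 0.010997212660496152 10.6083
```

View pics/c3.png

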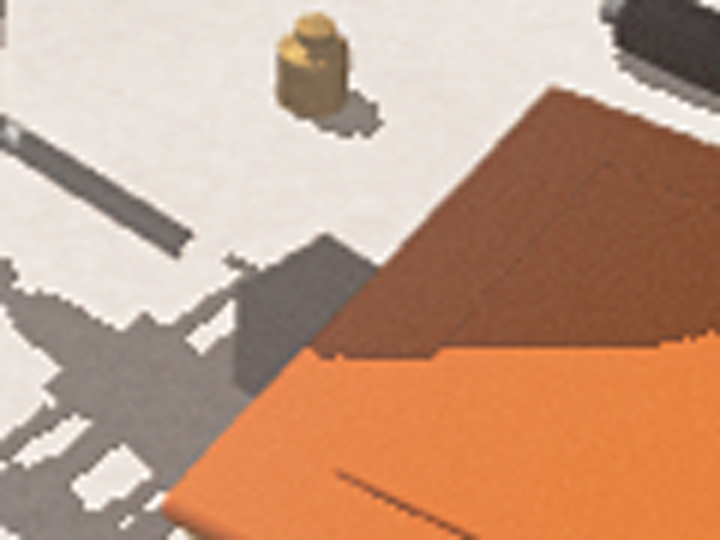

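The view before entry showed the tip in line with the block. The probe then went 22 mm in with under 1 N, so it's in the bore. Next I continue to about 100 mm.

```bash
python3 - <<'E'
from bench import robot
from h import *
a=.16;u=np.array([np.sin(a),np.cos(a),0]);m=np.array([.580,.0968,.08])
P=lambda dep:(m+u*(dep-.125))+[0,0,.006]
for dep in (.045,.075,.105):
    hit=robot.movel(P(dep),vel=.04,f_stop=15);t=robot.current_tool_pos();f=robot.current_contact_force()
    print(hit,"depth",(t-m)@u+.125,"ax",f@u,"lat",f@[u[1],-u[0],0],"z",f[2],robot.current_moment().round(3),robot.current_clock())
    if hit:break
cv2.imwrite("pics/scene4.png",robot.get_image("scene"))
E
```

```text
False depth 0.04512601342146143 ax -0.08355414050827378 lat 1.4429054224634574 z -1.9740567151738055 [ 0.034 -0.258 -0.131] 11.3333
False depth 0.0750834289277646 ax 0.8937333018177749 lat 2.004582830753866 z -1.5559846923156058 [ 0.048 -0.459 -0.237] 12.2333
False depth 0.10458078429647882 ax -4.152186990807928 lat 3.660551916182511 z -3.017961786495748 [-0.696 -0.503 -0.387] 13.1333
```

Depth is about 105 mm and the slug is met at about 4 N. I let go, rise and look from above the head.

```bash
python3 - <<'E'
from bench import robot
from h import *
a=.16;u=np.array([np.sin(a),np.cos(a),0]);m=np.array([.580,.0968,.08])
robot.gripper_to(.06);t=robot.current_tool_pos()
robot.movel([t[0],t[1],.2],vel=.15)
h=m+u*(.105-.198)
v=h-u*.05
robot.movel([v[0],v[1],.25],vel=.15)
pw=robot.camera_params("wrist");cv2.imwrite("pics/w5.png",robot.get_image("wrist"));np.savez("w5.npz",**pw)
pr=proj(pw,[h,h+u*.028,m,m+u*.05]);print(pr,robot.current_clock(),robot.current_contact_force())
E
```

```text
[[322.41499144 142.94741233]
 [322.38322666 112.92430668]
 [322.30356344  37.62904924]
 [322.23592217 -26.30341631]] 16.1333 [ 0.44452052  0.75517634 -0.02630566]
```

View pics/w5.png

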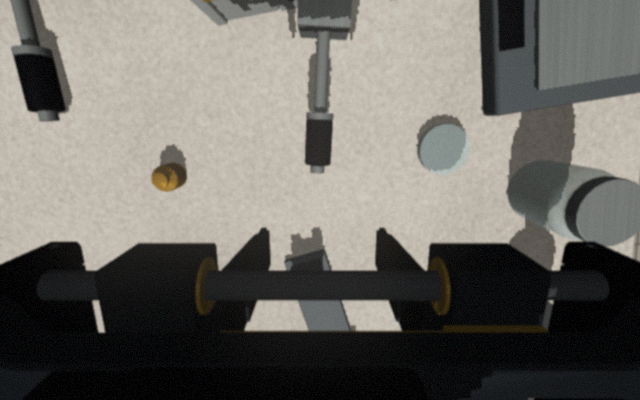

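The probe rests in the well: shaft from the mouth at about (325,30), collar at (320,113), black head to (317,165), slightly turned from my assumed axis. I measure that axis and then take the head.

```bash
python3 - <<'E'
from h import *
im=cv2.imread("pics/w5.png");p=dict(np.load("w5.npz"));g=im.max(2).astype(int)
pts=[]
for r in range(40,165,8):
    row=g[r,290:350];thr=100 if r<112 else 70
    # dark head / shaft-with-shadow: print edges
    e=np.where(row<thr)[0]+290
    print(r,e.min() if len(e) else None,e.max() if len(e) else None)
m=np.zeros(g.shape,np.uint8);m[112:168,295:345]=(g[112:168,295:345]<60)*255
n,l,s,c=cv2.connectedComponentsWithStats(m);k=1+s[1:,4].argmax();print(s[k],c[k])
q=np.argwhere(l==k)[:,::-1].astype(np.float32)
print(cv2.fitLine(q,cv2.DIST_L2,0,.01,.01).ravel(),cv2.minAreaRect(q))
print("head centre",onz(p,c[k],.08))
A=onz(p,(325,32),.08);B=onz(p,(317,170),.08);d=A-B;print(A,B,"a",np.arctan2(d[0],d[1]))
E
```

```text
40 318 328
48 317 318
56 313 327
64 313 329
72 310 328
80 310 328
88 310 327
96 309 326
104 309 327
112 None None
120 307 330
128 307 331
136 307 330
144 306 330
152 306 329
160 306 329
[ 306  119   26   47 1060] [318.04245283 141.89811321]
[ 4.3145090e-02 -9.9906880e-01  3.1804245e+02  1.4189812e+02] ((318.0169372558594, 142.19537353515625), (24.35133934020996, 45.20806884765625), 3.1798300743103027)
head centre [0.56116723 0.00665373 0.08      ]
[0.58311194 0.10093738 0.08      ] [ 0.55567174 -0.02016333  0.08      ] a 0.22282727885434644
```

The measured axis is about 0.20–0.22 rad by two routes (line fit, and head to pivot), and the head point lies at (0.561, 0.006). I'll use 0.20; the head hangs about 2 mm low, so I grip there, raise it gently, then push with force stops.

```bash
python3 - <<'E'
from bench import robot
from h import *
a=.20;u=np.array([np.sin(a),np.cos(a),0]);n=np.array([u[1],-u[0],0])
p=dict(np.load("w5.npz"));h=onz(p,(318,143),.078)
robot.movel([h[0],h[1],.16],vel=.15,rot=down(-a))
print("down hit",robot.movel([h[0],h[1],.084],vel=.08,f_stop=6))
robot.gripper_to(0,f_grip=25);robot.pause(.2)
def rep(s):
    t=robot.current_tool_pos();f=robot.current_contact_force()
    print(s,"adv",((t-h)@u).round(4),"z",t[2].round(4),"ax",(f@u).round(2),"lat",(f@n).round(2),"fz",f[2].round(2),robot.current_moment().round(3),"op",round(robot.current_opening(),4),robot.current_clock())
rep("grip")
hit=robot.movel([h[0],h[1],.0858],vel=.01,f_stop=4);rep(("lift",hit))
z=robot.current_tool_pos()[2]
for s in (.02,.04,.058):
    q=h+u*s; hit=robot.movel([q[0],q[1],z],vel=.03,f_stop=14);rep(hit)
    if hit:break
cv2.imwrite("pics/scene6.png",robot.get_image("scene"))
E
```

```text
down hit False
grip adv 0.0 z 0.084 ax 1.33 lat 0.63 fz 0.61 [-0.02  -0.109 -0.088] op 0.0259 18.925
('lift', False) adv -0.0 z 0.0857 ax -0.0 lat -0.2 fz -1.99 [-0.171 -0.019 -0.009] op 0.0253 19.2583
False adv 0.0198 z 0.0858 ax -4.6 lat 0.53 fz 0.33 [-0.943  0.007  0.032] op 0.0255 20.075
False adv 0.0397 z 0.086 ax -5.97 lat 0.56 fz 2.05 [-1.21   0.026 -0.029] op 0.0254 20.8917
False adv 0.0577 z 0.0863 ax -5.97 lat 0.98 fz 5.17 [-1.271  0.028 -0.038] op 0.0258 21.6417
```

Pushing is steady at about 6 N. I finish slowly, easing up slightly, and stop on collar contact.

```bash
python3 - <<'E'
from bench import robot
from h import *
a=.20;u=np.array([np.sin(a),np.cos(a),0])
p=dict(np.load("w5.npz"));h=onz(p,(318,143),.078)
def rep(s):
    t=robot.current_tool_pos();f=robot.current_contact_force()
    print(s,"adv",((t-h)@u).round(4),"z",t[2].round(4),"ax",(f@u).round(2),"fz",f[2].round(2),robot.current_moment().round(3),robot.current_clock())
q=h+u*.075
hit=robot.movel([q[0],q[1],.0867],vel=.012,f_stop=10);rep(hit)
robot.pause(.3);rep("hold")
E
```

```text
True adv 0.0686 z 0.0865 ax -3.33 fz 3.25 [-0.708 -0.04  -0.121] 22.65
hold adv 0.0686 z 0.0864 ax -2.07 fz 5.09 [-0.597 -0.06  -0.054] 22.95
```

It stopped at 68.6 mm of advance against an expected 65 or so. I let go, rise, back off and check by eye.

```bash
python3 - <<'E'
from bench import robot
from h import *
a=.20;u=np.array([np.sin(a),np.cos(a),0])
robot.gripper_to(.06);t=robot.current_tool_pos()
robot.movel([t[0],t[1],.17],vel=.15)
v=t-u*.09
robot.movel([v[0],v[1],.22],vel=.15)
pw=robot.camera_params("wrist");w=robot.get_image("wrist");cv2.imwrite("pics/w7.png",w);np.savez("w7.npz",**pw)
s=robot.get_image("scene");cv2.imwrite("pics/scene7.png",s)
o=np.zeros((600,640,3),np.uint8);o[:300]=cv2.resize(w[0:160,180:440],(640,394))[:300];o[300:]=cv2.resize(s[210:285,310:470],(640,300),interpolation=cv2.INTER_CUBIC);cv2.imwrite("pics/m7.png",o)
print(robot.current_clock())
E
```

```text
25.375
```

View pics/m7.png

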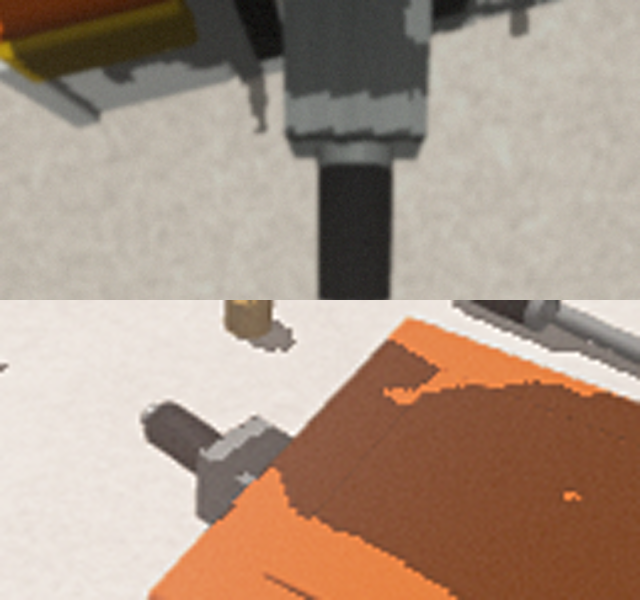

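The collar appears seated on the block's face in both views. I check the gap numerically: the block's front top edge to the collar/grip boundary should be 6 mm.

```bash
python3 - <<'E'
from h import *
im=cv2.imread("pics/w7.png");p=dict(np.load("w7.npz"))
g=im.max(2).astype(int)
c=np.median(g[50:75,320:328],axis=1).astype(int);print("centre col",list(enumerate(c,50)))
l=np.median(g[45:70,300:306],axis=1).astype(int);r=np.median(g[45:70,342:348],axis=1).astype(int)
print("left",list(enumerate(l,45)));print("right",list(enumerate(r,45)))
a=.20;u=np.array([np.sin(a),np.cos(a),0])
for nm,uv,z in [("edge",(324,55),.102),("edge+1",(324,56),.102),("black",(324,66),.093),("black+1",(324,67),.093)]: print(nm,onz(p,uv,z)@u)
E
```

```text
centre col [(50, np.int64(125)), (51, np.int64(121)), (52, np.int64(116)), (53, np.int64(87)), (54, np.int64(64)), (55, np.int64(51)), (56, np.int64(51)), (57, np.int64(74)), (58, np.int64(105)), (59, np.int64(122)), (60, np.int64(125)), (61, np.int64(124)), (62, np.int64(127)), (63, np.int64(129)), (64, np.int64(124)), (65, np.int64(104)), (66, np.int64(72)), (67, np.int64(47)), (68, np.int64(36)), (69, np.int64(35)), (70, np.int64(39)), (71, np.int64(38)), (72, np.int64(37)), (73, np.int64(39)), (74, np.int64(38))]
left [(45, np.int64(129)), (46, np.int64(131)), (47, np.int64(130)), (48, np.int64(128)), (49, np.int64(129)), (50, np.int64(130)), (51, np.int64(130)), (52, np.int64(126)), (53, np.int64(109)), (54, np.int64(83)), (55, np.int64(58)), (56, np.int64(52)), (57, np.int64(64)), (58, np.int64(74)), (59, np.int64(80)), (60, np.int64(80)), (61, np.int64(80)), (62, np.int64(85)), (63, np.int64(104)), (64, np.int64(151)), (65, np.int64(181)), (66, np.int64(193)), (67, np.int64(192)), (68, np.int64(192)), (69, np.int64(194))]
right [(45, np.int64(130)), (46, np.int64(132)), (47, np.int64(129)), (48, np.int64(132)), (49, np.int64(130)), (50, np.int64(129)), (51, np.int64(121)), (52, np.int64(101)), (53, np.int64(80)), (54, np.int64(69)), (55, np.int64(58)), (56, np.int64(58)), (57, np.int64(68)), (58, np.int64(79)), (59, np.int64(81)), (60, np.int64(82)), (61, np.int64(82)), (62, np.int64(82)), (63, np.int64(90)), (64, np.int64(123)), (65, np.int64(166)), (66, np.int64(185)), (67, np.int64(188)), (68, np.int64(191)), (69, np.int64(192))]
edge 0.2138681642021769
edge+1 0.21316961429239056
black 0.2075090003762012
black+1 0.20677487014221435
```

The visual gap is 0 ± 1 mm, so one gentle tactile check is worthwhile: take the head again, push with up to 15 N and see whether it advances.

```bash
python3 - <<'E'
from bench import robot
from h import *
a=.20;u=np.array([np.sin(a),np.cos(a),0])
p=dict(np.load("w5.npz"));h=onz(p,(318,143),.078);b=h+u*.0686
robot.movel([b[0],b[1],.15],vel=.15)
print(robot.movel([b[0],b[1],.0855],vel=.08,f_stop=6))
robot.gripper_to(0,f_grip=35);robot.pause(.2)
def rep(s):
    t=robot.current_tool_pos();f=robot.current_contact_force()
    print(s,"adv",((t-b)@u).round(4),"z",t[2].round(4),"ax",(f@u).round(2),"fz",f[2].round(2),robot.current_moment().round(3),robot.current_clock())
rep("grip")
for s in (.0005,.001,.0015,.002,.003,.004,.006):
    q=b+u*s;hit=robot.movel([q[0],q[1],.0855],vel=.005,f_stop=15);rep((s,hit))
    if hit or robot.current_contact_force()@u<-15:break
robot.gripper_to(.06);t=robot.current_tool_pos()
robot.movel([t[0],t[1],.17],vel=.15)
v=t-u*.09
robot.movel([v[0],v[1],.22],vel=.15);robot.pause(.3)
w=robot.get_image("wrist");cv2.imwrite("pics/w8.png",w);s=robot.get_image("top");cv2.imwrite("pics/top8.png",s)
o=np.zeros((600,640,3),np.uint8);o[:200]=cv2.resize(w[20:115,180:440],(640,234))[:200];o[200:]=s;cv2.imwrite("pics/m8.png",o)
print(robot.current_clock(),robot.current_contact_force())
E
```

```text
False
grip adv -0.0 z 0.0856 ax -0.27 fz 0.83 [-0.131 -0.345 -0.155] 28.1
(0.0005, False) adv 0.0001 z 0.0856 ax -4.51 fz 2.1 [-0.928 -0.232 -0.115] 28.35
(0.001, False) adv 0.0002 z 0.0856 ax -8.95 fz 2.83 [-1.586 -0.195 -0.07 ] 28.6
(0.0015, False) adv 0.0002 z 0.0856 ax -11.94 fz 4.0 [-2.15  -0.01  -0.081] 28.85
(0.002, False) adv 0.0003 z 0.0856 ax -16.79 fz 3.7 [-2.84   0.064 -0.095] 29.1
31.8333 [-0.29349555 -0.24902418 -0.3740216 ]
```

View pics/m8.png

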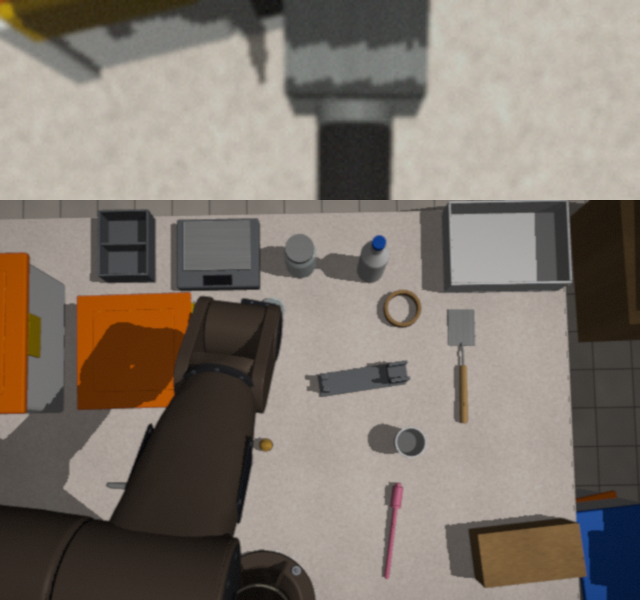

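It's a hard stop: 17 N gave only 0.3 mm of movement, well above the slug's 6 N, so the collar is seated. The last views show the collar against the block and the bystanders in place, with the gripper clear. I hand in.

```bash
python3 -c "
from bench import robot
robot.job_done();print(robot.current_clock())"
```

```text
the job is handed in; nothing more can be done
the job is handed in; nothing more can be done
```

The probe is fully home in the well, released, and the job was handed in at about 32 s on the robot's clock.

**What I did:** I took the probe out of its holder by the shaft, gripping at its balance point. I slid it about 105 mm into the well, let go, and gripped it again by the head. I then pushed it gently home at about 6 N until the collar met the block, and let go.

**Last checks:**
- **Seating:** I took the head once more for a test push of about 17 N. It moved only 0.3 mm, so the collar is on a hard stop. The wrist view also shows the collar against the block's face, but the picture alone is only good to about 1 mm.
- **Travel:** the final push covered 68.6 mm against about 65 mm expected. I put the difference down to measuring error or a little slip in the grip.
- **Forces:** the largest force I read during the pushes was about 17 N.
- **Other things:** the bystanders I could see in the last top view look unmoved. The arm partly hid the dish and the larger spare probe there; I never touched either.

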